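Fit the test cover onto the studs of a flow meter

ROBOT

A 6-joint arm with a two-finger parallel gripper is mounted at the origin on the work surface. World frame = base frame: x ahead of the robot, y to its left, z up, the work surface at z = 0. Lengths are in m, angles in degrees, forces in N, time in s.
With the tool pointing down it reaches from about 0.3 to 0.875 m from the base axis. Payload 6.4 kg.
Tool frame: the origin (TCP) lies on the centre line of the jaws, within the pads' length; the fingertips stand 11 mm ahead of it and the grasp point (between the pads) lies 8 mm behind it; z points along the fingers, y is the line along which they close (so a half turn about z gives the same grasp; the last joint's range is limited). The gripper opens to 85 mm and grips with 20 to 120 N. Pads are 22 mm wide; open, the fingers measure 114 mm over their backs; the gripper's body (76 mm by 85 mm) begins 54 mm behind the grasp point. The pads swing forward as they close: fully open they stand 13 mm farther back than shut.
Start: joints at [55.101, 10.359, 92.074, -0, 77.567, -11.82], TCP at [0.225, 0.529, 0.242] pointing down, gripper open.
Joint ranges: [-171.53, 171.53], [-51.25, 118.39], [17.06, 147.69], [-65.23, 245.23], [0, 150.52], [-178.68, 178.68]. Speed limits (degrees/s): [147.25, 147.25, 172.46, 180, 180, 180].

INTERFACE

Orientations are given as a 3x3 rotation matrix whose columns are the frame's x, y, z axes.
In Python, from plant import sensors, imaging, r, nets gives the robot as it stands.
- The arm moves only by the tool drive_tool, never from a script. Its argument "deltas" is a list that holds one entry, the list of rows, each a list of 7 numbers: the shift along the tool's x, y, z in mm, then the turn, a rotation vector about the tool's x, y, z in rad, then the opening in per cent of the stroke, from 0 (shut) to 100 (fully open). A call has 1 to 5 rows; each row is the pose to reach, as a shift and turn from the pose commanded when the call began, along the tool's axes at that moment; what a row does not reach only later rows make up. A row lasts 1/12 s, in which the tool goes at most 41.7 mm and 7.16 degrees, less where a joint would pass 70% of its speed; a pose out of reach is approached as far as the arm can. A call with a gripper value outside its range is refused whole. The fingers move at their own pace and stop on an object; "newtons" is the grip in N (left out, the last holds). Time passes only in rows, so rows that repeat a pose let the fingers close. It gives the time, the measured TCP pose, the force, the opening and the grip force at its end, in the units of the state.
- sensors.get_state(): the state, without advancing time (a new reading comes with each control period).
- imaging.snapshot(name): name is "side" or "top"; returns a dict with "pixels" (480x640x3 uint8, red, green, blue), "mtx" (3x3 intrinsics, pixels), "rvec" (rotation vector, rad) and "tvec" (3), from world to camera coordinates, as OpenCV has them. Camera axes: x right, y down, z forward; pixel columns grow to the right and rows downward; lengths in m; the calibration is good to about 2 mm. A picture is of the moment at which its call begins. There is no depth.
- r.hand_in(): hands the job in; it is judged then, once.
Trained networks look in a picture, given as the dict that the camera call returned (one of the last four; its "shot" number tells which), for a name from the list of things; names that differ only in an ending like _2 or _b are one class to them, and where a whole thing is asked for, a point or a joint stands for the part that bears it (a point fixed in the world has none). Each returns a list of dicts, best first, with "p" (0 to 1); they miss things now and then, are a little off and sometimes report something else, mostly with a low value. They report only what shows in the picture. A call takes as long as a camera call. They do not tell look-alikes from the thing itself.
- nets.spot_in(picture, target): "box" ([left, top, right, bottom] in pixels, round what is visible of it).
The state is a dict: "time": time; "q": joint angles; "joint_velocities": joint speeds; "effort": joint torques, N m; "tool_pos": TCP position; "ee_rot": TCP orientation; "wrist_force": force on the tool from outside, world axes, zero at the start; "ft_torque": the same for the moment, N m; "grip_width": opening from 0.0 (shut) to 1.0 (fully open); "finger_force": force on a finger pad.
Only numpy, scipy, OpenCV 4.12 (cv2) and the standard library are available. Lean on these libraries where they do the work, as an engineer would, in place of code of your own. Each camera call takes 0.05 s, during which the arm holds its last target. There are 200 camera calls.

TASK

Pick up the loose aluminium test cover, bring it boss up onto the studs of the open flow meter, and turn it until all four holes line up with the studs; then slide it gently down the studs until it lies fully home, flat on the flange, and let go. Never force it or let it drop: keep the push between cover and meter below about 45 N. Leave the other things on the bench where they are.

Things in the scene. Friction and masses are not known exactly. Their poses are not given: they have to be found in the camera images.
- cover: Loose bare-aluminium cover, 0.4 to 0.6 kg, flat on the bench, boss up: a disc 115 mm wide, 14 mm thick, with four through holes of 15 mm, 42.5 mm from its axis, at 45, 135, 225 and 315 degrees from its x axis, so every quarter turn is alike. Origin: centre of the underside, z up. When it is home the stud tips stand 10 mm above the disc: grip high on the boss, open little to let go.
- boss_top (a point): Centre of the top of the cover's solid square boss, 59 mm above the cover's underside. The boss, the grip, is 28 by 28 mm and 45 mm tall, standing on the middle of the disc; its flat sides are square to the cover's x and y axes.
- meter: The open flow meter: light grey painted upright body fixed to the bench on a steel foot plate, 160 mm tall, flanges 115 mm wide, a short side neck at half height along its own -x, to 84 mm from the axis. Origin: centre of its underside on the bench, z up. Its top flange carries four studs (see stud_tips) and does not turn when the cover is turned on it.
- face (a point): Centre of the open meter's top flange face, on its axis, 160 mm above the bench; axes as the meter body. The cover's origin lies here when home. The studs are plain steel, 12 mm thick, 42.5 mm from the axis, 90 degrees apart, and rise 24 mm above the face; the last 6 mm taper to a flat tip 7 mm wide.
- stud_tips (a point): Point on the meter's axis level with the stud tips, 24 mm above the face: the cover's origin when it rests on the tips. Axes as the meter body. The studs stand at 45, 135, 225, 315 degrees from its x axis plus one common turn of up to 0.55 rad either way, different each time and NOT measured: see it, or feel it by turning the cover on the tips until it sinks.
- done_meter: Bystander: a finished flow meter of the same kind with its cover already on, 219 mm tall, loose and heavy. Origin: centre of its underside.
- nut_bin: Bystander: blue plastic bin of nuts, 140 x 100 x 50 mm. Origin: centre of its underside.
- tape_roll: Bystander: white roll of tape lying flat, 90 mm outside diameter, 24 mm high. Origin: centre of its underside.
- screwdriver: Bystander: yellow-handled screwdriver lying on the bench, 200 mm long along its x. Origin: its middle, on the bench.
There are look-alikes about, which are no part of the job. Of the things like the cover, leave any that is turquoise; of the rest the smaller one is meant.

How it is judged (in metres and radians):
On the way, in this order (a step that is already met when the one before it is completed fails the run):
1. the cover is lifted clear of the bench (height (world z) of cover above 0.03 m), for 0.1 s.
2. the cover lies fully home on the flange, all four studs through its holes (z of cover in the frame of face between -0.003 and 0.0025 m and horizontal distance between cover and face below 0.004 m and angle between cover's own z axis and vertical below 0.035 rad), for 0.2 s.
At the end, for the whole second after the job is handed in: The cover lies at rest on the meter's top flange with the studs through its holes: underside within 2.5 mm of the flange face, axis within 4 mm of the meter's axis, tilted less than 2 degrees (0.035 rad), boss up, released; the bystanders are where they were, within 20 mm (all of step 2 and linear speed of cover below 0.01 m/s and angular speed of cover below 0.1 rad/s and contact force between the fingers and cover below 0.2 N); the robot touches nothing.
It fails at once if the cover and the open meter (studs included) press on each other with more than 45 N (contact force between cover and meter above 45 N).
It fails at once if a bystander is moved by more than 20 mm (distance of any of done_meter, nut_bin, tape_roll, screwdriver from where it was at the start of the episode above 0.02 m).
It also fails if it takes over 58 s, if anything falls off the work surface, if the arm or the gripper's body presses on something with over 40 N, if the wrist force passes 120 N, or if a joint passes its speed limit or range.

## Working session

There is one attempt and no reset: what is moved stays moved. The work goes in short steps, Python scripts to look and compute and a tool call to move; the robot and the scene stay as the last step left them, time stands still between calls to the robot, and variables do not carry over. Pictures are saved under pics/ and viewed, at most 10 in all, crops included, and the job is handed in when it is done.

Besides the shell and the picture viewer there is one more tool, called after ">>>" as name(argument=value, ...), one argument or row to a line, values as JSON. drive_tool: Moves the arm, as the interface text tells. Its arguments: {"type":"object","properties":{"deltas":{"type":"array","items":{"type":"array","items":{"type":"array","items":{"type":"number"}}}},"newtons":{"type":"number"}},"required":["deltas"]}

```bash
mkdir -p pics
cat > look.py <<'E'
import cv2,numpy as np
from plant import sensors,imaging,r,nets
def save(d,n,crop=None,scale=1):
    im=d["pixels"]
    if crop: im=im[crop[1]:crop[3],crop[0]:crop[2]]
    im=cv2.resize(im,None,fx=scale,fy=scale,interpolation=cv2.INTER_CUBIC)
    cv2.imwrite("pics/"+n,im[:,:,::-1])
def back(d,uv,z):
    R=cv2.Rodrigues(np.array(d["rvec"],float))[0];t=np.array(d["tvec"],float).ravel()
    ray=R.T@np.linalg.solve(np.array(d["mtx"]),[uv[0],uv[1],1]);C=-R.T@t
    return C+ray*(z-C[2])/ray[2]
def proj(d,P):
    return cv2.projectPoints(np.array(P,float).reshape(-1,3),np.array(d["rvec"],float),np.array(d["tvec"],float),np.array(d["mtx"],float),None)[0].reshape(-1,2)
E
python3 - <<'E'
from look import *
for n in("top","side"):
    d=imaging.snapshot(n);save(d,n+"1.png")
    R=cv2.Rodrigues(np.array(d["rvec"],float))[0];print(n,"C",(-R.T@np.array(d["tvec"]).ravel()).round(3),d["mtx"][0][0])
    for k in("cover","boss_top","meter","stud_tips"):
        print(k,[(np.round(b["box"]).tolist(),round(b["p"],2)) for b in nets.spot_in(d,k)])
E
```

```text
top C [0.452 0.011 1.135] 449.19295574199543
cover [([235.0, 242.0, 281.0, 293.0], 0.95), ([200.0, 146.0, 267.0, 209.0], 0.92), ([218.0, 312.0, 267.0, 362.0], 0.8)]
boss_top [([203.0, 146.0, 265.0, 205.0], 0.84), ([233.0, 242.0, 283.0, 286.0], 0.83), ([220.0, 311.0, 268.0, 358.0], 0.64)]
meter [([391.0, 263.0, 458.0, 330.0], 0.87), ([235.0, 243.0, 285.0, 290.0], 0.61)]
stud_tips [([390.0, 263.0, 460.0, 330.0], 0.8), ([111.0, 227.0, 173.0, 291.0], 0.49)]
side C [0.505 1.408 0.926] 574.3028434758799
cover [([373.0, 326.0, 418.0, 362.0], 0.9), ([211.0, 320.0, 270.0, 372.0], 0.71), ([310.0, 316.0, 356.0, 350.0], 0.65)]
boss_top [([314.0, 313.0, 353.0, 350.0], 0.84), ([208.0, 319.0, 271.0, 374.0], 0.83), ([374.0, 327.0, 419.0, 359.0], 0.63), ([330.0, 171.0, 366.0, 236.0], 0.38)]
meter [([341.0, 209.0, 388.0, 274.0], 0.95), ([359.0, 287.0, 390.0, 307.0], 0.68)]
stud_tips []
```

View pics/top1.png

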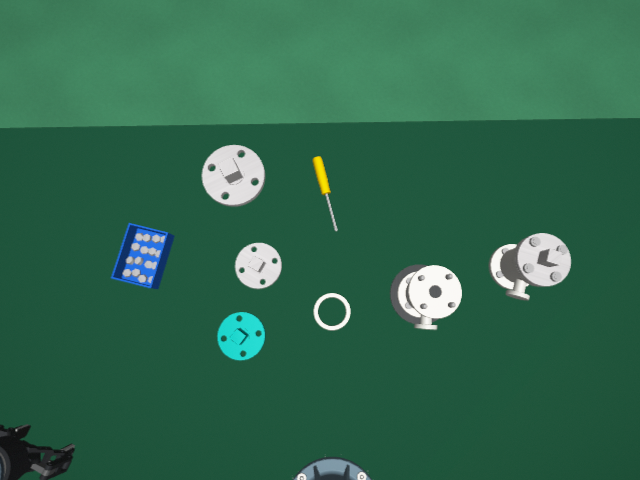

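View pics/side1.png

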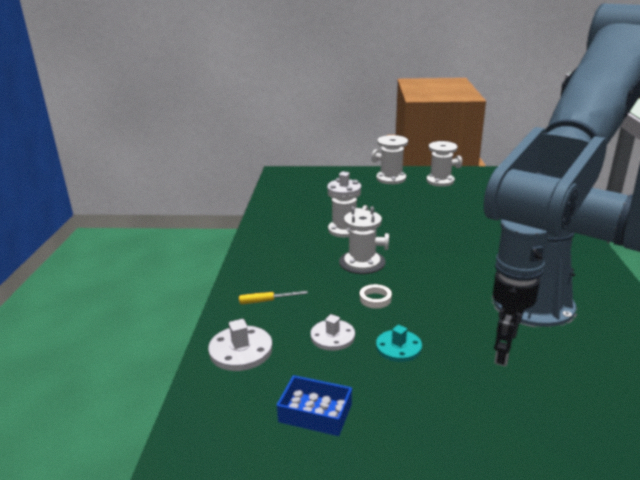

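Candidates in the top view: the small bare grey cover (258,265), the large grey one (233,175) and the turquoise one (241,336). Turquoise is excluded, and the smaller of the other two is (258,265). I'll confirm that in an enlarged crop.

Run:
```python
from look import *
d=imaging.snapshot("top")
im=d["pixels"]
a=im[235:295,228:288];b=im[255:335,385:465]
A=cv2.resize(a,(390,390),interpolation=cv2.INTER_CUBIC);B=cv2.resize(b,(400,400),interpolation=cv2.INTER_CUBIC)[:390]
cv2.imwrite("pics/c1.png",np.hstack([A,B])[:,:,::-1])
g=im.astype(float)
# outline: bright low-saturation blob
hsv=cv2.cvtColor(im,cv2.COLOR_RGB2HSV)
m=((hsv[...,1]<60)&(hsv[...,2]>120)).astype(np.uint8)
n,l,s,c=cv2.connectedComponentsWithStats(m)
for i in range(1,n):
    if s[i,4]>300: print(s[i],c[i].round(1))
print("big/small at z=.014", back(d,(258,265),.014),back(d,(435.5,292),.16))
for nm,box,z in(("cover",(228,235,288,295),.014),("meter",(385,255,465,335),.16)):
    x0,y0,x1,y1=box
    gr=cv2.cvtColor(im,cv2.COLOR_RGB2GRAY)[y0:y1,x0:x1]
    dk=((gr<130)).astype(np.uint8)
    n,l,s,c=cv2.connectedComponentsWithStats(dk)
    for i in range(1,n):
        if 4<=s[i,4]<400:
            w=np.where(l==i,200.-gr,0);yy,xx=np.mgrid[y0:y1,x0:x1]
            u=((w*xx).sum()/w.sum(),(w*yy).sum()/w.sum())
            print(nm,s[i,4],np.round(u,2),back(d,u,z).round(4))
```

```text
[ 201  145   64   61 2803] [232.8 174.7]
[ 517  233   54   54 2100] [543.8 259.1]
[ 235  243   47   46 1634] [257.8 265.2]
[490 244  40  56 791] [506.8 273.3]
[ 397  265   65   65 2754] [429.7 294.4]
[313 293  38  38 514] [331.6 311.4]
big/small at z=.014 [0.56705501 0.172691   0.014     ] [ 0.4862945  -0.23153364  0.16      ]
cover 20 [253.53 248.9 ] [0.6079 0.1841 0.014 ]
cover 20 [274.22 260.32] [0.578  0.1321 0.014 ]
cover 19 [261.29 266.62] [0.5628 0.1645 0.014 ]
cover 19 [241.4  269.85] [0.5557 0.214  0.014 ]
cover 21 [262.21 281.41] [0.5259 0.1621 0.014 ]
meter 12 [419.18 278.01] [ 0.5171 -0.1978  0.16  ]
meter 13 [447.01 276.65] [ 0.5189 -0.2585  0.16  ]
meter 51 [407.94 296.37] [ 0.4781 -0.1715  0.16  ]
meter 111 [434.75 291.33] [ 0.4878 -0.23    0.16  ]
meter 11 [421.5  305.77] [ 0.4575 -0.1997  0.16  ]
meter 13 [449.42 304.66] [ 0.4587 -0.2599  0.16  ]
```

View pics/c1.png

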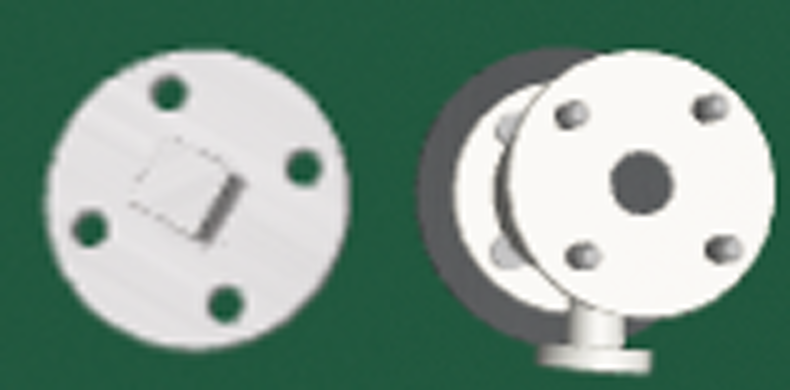

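The crop confirms it: the left half shows the small bare-aluminium cover, with four holes and the boss at about (258,265). The right half shows the open meter with four bare studs at about (435,291). Next I'll refine the meter axis and work out the approach.

```bash
cat >> look.py <<'E'
from scipy.spatial.transform import Rotation as Ro
from scipy.optimize import least_squares
def circ_fit(d,c0,z,rad=.0575,span=None,win=5):
    """fit centre of a horizontal circle to the strongest radial edges near it"""
    g=cv2.GaussianBlur(cv2.cvtColor(d["pixels"],cv2.COLOR_RGB2GRAY),(0,0),.7).astype(np.float32)
    c=np.array(c0,float)
    for _ in range(4):
        th=np.radians(np.arange(*(span or (0,360)),3.));P=[];T=[]
        rr=np.arange(rad-win*.002,rad+win*.002,.0005)
        for t in th:
            uv=proj(d,[[c[0]+q*np.cos(t),c[1]+q*np.sin(t),z] for q in rr]).astype(np.float32)
            v=cv2.remap(g,uv[:,0].copy(),uv[:,1].copy(),cv2.INTER_LINEAR).ravel()
            gr=-np.gradient(v);k=np.argmax(gr)
            if gr[k]>3: P.append(c+rr[k]*np.array([np.cos(t),np.sin(t)]))
        P=np.array(P)
        s=least_squares(lambda x:np.hypot(*(P-x).T)-rad,c,loss="soft_l1",f_scale=.001);c=s.x
    return c,len(P),np.median(np.abs(s.fun))
def delta(pos,yaw=None,s=None):
    """tool-frame shift (mm) and turn for TCP pos; yaw = wanted world angle of tool y (mod 180), tool down"""
    s=s or sensors.get_state();R=np.array(s["ee_rot"]);p=np.array(s["tool_pos"])
    out=(R.T@(np.array(pos)-p)*1000).round(1)
    y=np.degrees(np.arctan2(R[1,1],R[0,1]))
    if yaw is None: return out,y
    best=[]
    for k in(0,180):
        a=np.radians(yaw+k);Y=np.array([np.cos(a),np.sin(a),0]);Z=np.array([0,0,-1.]);X=np.cross(Y,Z)
        best.append(Ro.from_matrix(R.T@np.stack([X,Y,Z],1)).as_rotvec().round(4))
    return out,y,best
E
python3 - <<'E'
from look import *
d=imaging.snapshot("top");
print("flange",circ_fit(d,(.488,-.23),.16,span=(-150,60)))
print("cover",circ_fit(d,(.567,.173),.014))
s=sensors.get_state();print(s["ee_rot"],s["tool_pos"],s["q"],s["wrist_force"],s["grip_width"])
for y in(-30,60): print(y,delta((.567,.173,.25),y))
E
```

```text
flange (array([ 0.4880603 , -0.23004249]), 70, np.float64(0.0004464821437650812))
cover (array([0.56692532, 0.17313118]), 120, np.float64(0.0004361707983592776))
[[-9.19974977e-01  3.91977093e-01  2.33451780e-05]
 [ 3.91977094e-01  9.19974977e-01  2.39912148e-05]
 [-1.20729730e-05  3.12220923e-05 -9.99999999e-01]] [0.22538449 0.52899945 0.24230649] [ 5.51017311e+01  1.03563953e+01  9.20753010e+01 -3.18066881e-04
  7.75664111e+01 -1.18206244e+01] [-0.49671376  0.2342499   1.0597944 ] 1.0035999708985346
-30 (array([-453.8, -193.6,   -7.7]), np.float64(66.92242401250365), [array([ 0.    , -0.    ,  1.6916]), array([ 0.  ,  0.  , -1.45])])
60 (array([-453.8, -193.6,   -7.7]), np.float64(66.92242401250365), [array([0.    , 0.    , 0.1208]), array([-0.    ,  0.    , -3.0208])])
```

>>> drive_tool(
  deltas=[
    [[-36,-15.5,0,0,0,0,100],[-72,-31,0,0,0,0,100],[-108,-46.5,0,0,0,0,100],[-144,-62,0,0,0,0,100],[-180,-77,0,0,0,0,100]],
  ],
)

```text
time: 1.02
tool_pos: [0.3616, 0.3863, 0.2425]
ee_rot: [[-0.92, 0.391, 0.0], [0.391, 0.92, 0.0], [-0.0, 0.0, -1.0]]
wrist_force: [1.8, 0.2, 0.3]
grip_width: 1.002
finger_force: 0.0
```

>>> drive_tool(
  deltas=[
    [[-36,-15.5,0,0,0,0,100],[-72,-31,0,0,0,0,100],[-108,-46.5,0,0,0,0,100],[-144,-62,0,0,0,0,100],[-180,-77,0,0,0,0,100]],
  ],
)

```text
time: 1.43
tool_pos: [0.4973, 0.2445, 0.2426]
ee_rot: [[-0.92, 0.392, 0.001], [0.392, 0.92, 0.0], [-0.0, 0.0, -1.0]]
wrist_force: [0.8, 1.3, 1.0]
grip_width: 1.0
finger_force: 0.0
```

>>> drive_tool(
  deltas=[
    [[-36,-15,0,0,0,0.06,100],[-72,-30,0,0,0,0.1208,100],[-93.8,-39.6,0,0,0,0.1208,100],[-93.8,-39.6,0,0,0,0.1208,100],[-93.8,-39.6,0,0,0,0.1208,100]],
  ],
)

```text
time: 1.85
tool_pos: [0.5675, 0.1719, 0.242]
ee_rot: [[-0.865, 0.502, -0.001], [0.502, 0.865, 0.0], [0.001, -0.0, -1.0]]
wrist_force: [-0.1, -0.1, 0.5]
grip_width: 1.007
finger_force: 0.0
```

Run:
```python
from look import *
s=sensors.get_state();print(s["tool_pos"],s["q"],s["time"],s["wrist_force"])
print(delta((.567,.173,.042),60))
```

```text
[0.56753067 0.17187597 0.24197636] [ 5.38218804e+00  1.26599320e+01  8.93953140e+01  1.60752898e-02
  7.79789637e+01 -5.44794825e+01] 1.85 [-0.10852605 -0.10522823  0.47576493]
(array([  0.9,   0.7, 200. ]), np.float64(59.85832009715857), [array([-0.0001, -0.0006, -0.0025]), array([-1.0000e-03,  2.0000e-04,  3.1391e+00])])
```

>>> drive_tool(
  deltas=[
    [[0.9,0.7,38,0,0,0,100],[0.9,0.7,76,0,0,0,100],[0.9,0.7,114,0,0,0,100],[0.9,0.7,140,0,0,0,100],[0.9,0.7,150,0,0,0,100]],
  ],
)

```text
time: 2.27
tool_pos: [0.5622, 0.1751, 0.0876]
ee_rot: [[-0.867, 0.498, -0.008], [0.498, 0.867, -0.0], [0.007, -0.004, -1.0]]
wrist_force: [-0.7, -0.4, -0.4]
grip_width: 0.999
finger_force: 0.0
```

>>> drive_tool(
  deltas=[
    [[0,0,12,0,0,0,80],[0,0,25,0,0,0,60],[0,0,38,0,0,0,60],[0,0,50,0,0,0,60],[0,0,50,0,0,0,60]],
  ],
)

```text
time: 2.68
tool_pos: [0.5652, 0.174, 0.0402]
ee_rot: [[-0.866, 0.5, -0.003], [0.5, 0.866, -0.0], [0.002, -0.002, -1.0]]
wrist_force: [-0.3, -0.7, -0.3]
grip_width: 0.6
finger_force: 0.0
```

>>> drive_tool(
  deltas=[
    [[0,0,0,0,0,0,40],[0,0,0,0,0,0,25],[0,0,0,0,0,0,15],[0,0,0,0,0,0,10],[0,0,0,0,0,0,0]],
  ],
  newtons=50,
)

```text
time: 3.1
tool_pos: [0.5672, 0.1741, 0.0431]
ee_rot: [[-0.866, 0.5, 0.002], [0.5, 0.866, 0.0], [-0.001, 0.001, -1.0]]
wrist_force: [0.3, -0.2, 1.4]
grip_width: 0.316
finger_force: 50.9
```

>>> drive_tool(
  deltas=[
    [[0,0,0,0,0,0,0],[0,0,0,0,0,0,0],[0,0,0,0,0,0,0],[0,0,0,0,0,0,0],[0,0,0,0,0,0,0]],
  ],
)

```text
time: 3.52
tool_pos: [0.5673, 0.1741, 0.0431]
ee_rot: [[-0.866, 0.5, 0.001], [0.5, 0.866, 0.0], [-0.001, 0.001, -1.0]]
wrist_force: [-0.2, -0.2, 6.3]
grip_width: 0.322
finger_force: 51.5
```

>>> drive_tool(
  deltas=[
    [[0,0,-8,0,0,0,0],[0,0,-25,0,0,0,0],[0,0,-55,0,0,0,0],[0,0,-90,0,0,0,0],[0,0,-125,0,0,0,0]],
  ],
)

```text
time: 3.93
tool_pos: [0.5645, 0.1739, 0.1667]
ee_rot: [[-0.866, 0.5, -0.005], [0.5, 0.866, -0.0], [0.004, -0.003, -1.0]]
wrist_force: [1.7, 0.2, -4.6]
grip_width: 0.324
finger_force: 50.3
```

>>> drive_tool(
  deltas=[
    [[0,0,-35,0,0,0,0],[0,0,-65,0,0,0,0],[0,0,-90,0,0,0,0],[0,0,-100,0,0,0,0],[0,0,-100,0,0,0,0]],
  ],
)

```text
time: 4.35
tool_pos: [0.5674, 0.1743, 0.2697]
ee_rot: [[-0.866, 0.5, 0.004], [0.5, 0.866, 0.0], [-0.003, 0.002, -1.0]]
wrist_force: [1.6, 0.2, -5.1]
grip_width: 0.313
finger_force: 50.5
```

Run:
```python
from look import *
s=sensors.get_state();print(s["tool_pos"],s["time"],s["wrist_force"],s["grip_width"],s["q"][5])
print(delta((.488,-.23,.27),91.5))
for i in range(2):
    d=imaging.snapshot("top");z=s["tool_pos"][2]-.043+.014
    print(circ_fit(d,s["tool_pos"][:2],z))
```

```text
[0.56742793 0.17426742 0.2696686 ] 4.35 [ 1.61749417  0.15901496 -5.0723866 ] 0.31303182405387403 -54.38548536155856
(array([-133.3, -389.8,   -0.8]), np.float64(60.007957538791935), [array([ 0.0015,  0.0038, -0.5496]), array([ 5.0000e-03, -2.0000e-03,  2.5919e+00])])
(array([0.56721926, 0.17287563]), 70, np.float64(0.0004998294669343664))
(array([0.56590512, 0.17240004]), 66, np.float64(0.0003967265790077931))
```

>>> drive_tool(
  deltas=[
    [[-8,-24,0,0,0,0,0],[-20,-58,0,0,0,0,0],[-32,-94,0,0,0,0,0],[-44,-130,0,0,0,0,0],[-56,-166,0,0,0,0,0]],
  ],
)

```text
time: 4.87
tool_pos: [0.5298, 0.0014, 0.2638]
ee_rot: [[-0.866, 0.499, -0.006], [0.499, 0.866, 0.001], [0.006, -0.002, -1.0]]
wrist_force: [1.2, -0.2, -5.0]
grip_width: 0.318
finger_force: 51.1
```

>>> drive_tool(
  deltas=[
    [[-12,-36,0,0,0,-0.11,0],[-24,-72,0,0,0,-0.22,0],[-36,-108,0,0,0,-0.33,0],[-48,-144,0,0,0,-0.44,0],[-60,-176,0,0,0,-0.55,0]],
  ],
)

```text
time: 5.28
tool_pos: [0.4937, -0.1814, 0.264]
ee_rot: [[-0.999, -0.031, -0.005], [-0.031, 1.0, 0.003], [0.005, 0.003, -1.0]]
wrist_force: [0.6, 0.7, -5.0]
grip_width: 0.314
finger_force: 51.0
```

Run:
```python
from look import *
s=sensors.get_state();print(s["tool_pos"],s["time"],s["wrist_force"],s["grip_width"],s["q"][5])
print(delta((.488,-.23,.27),91.5))
```

```text
[ 0.49372339 -0.18135068  0.26402789] 5.2833 [ 0.64786329  0.73774835 -4.96507958] 0.3141267725196795 -124.89072547761685
(array([  7.3, -48.4,  -6.1]), np.float64(91.79494166864554), [array([ 0.0028, -0.0047,  0.0052]), array([ 0.0074,  0.0045, -3.1364])])
```

>>> drive_tool(
  deltas=[
    [[3,-24,0,0,0,0,0],[6,-46,0,0,0,0,0],[6,-46,0,0,0,0,0],[6,-46,0,0,0,0,0],[6,-46,0,0,0,0,0]],
  ],
)

```text
time: 5.7
tool_pos: [0.4903, -0.2252, 0.2649]
ee_rot: [[-1.0, -0.026, -0.003], [-0.026, 1.0, 0.003], [0.003, 0.003, -1.0]]
wrist_force: [-0.6, 0.5, -4.7]
grip_width: 0.317
finger_force: 51.4
```

Run:
```python
from look import *
d=imaging.snapshot("top");e=imaging.snapshot("side")
s=sensors.get_state();print(s["tool_pos"],s["time"],s["wrist_force"],s["grip_width"],s["q"][5],np.round(s["ee_rot"],4))
p=s["tool_pos"]
print(delta((.488,-.23,.27),91.5), circ_fit(d,p[:2],p[2]-.043+.014))
print("side cover top",circ_fit(e,p[:2],p[2]-.043+.014,span=(20,160)),"side bottom",circ_fit(e,p[:2],p[2]-.043,span=(20,160)))
print("flange side",circ_fit(e,(.488,-.23),.16,span=(20,160)))
u=proj(d,[p])[0].astype(int);v=proj(e,[[.488,-.23,.2]])[0].astype(int)
A=cv2.resize(d["pixels"][u[1]-50:u[1]+50,u[0]-50:u[0]+50],(400,400),interpolation=cv2.INTER_CUBIC)
B=cv2.resize(e["pixels"][v[1]-50:v[1]+50,v[0]-50:v[0]+50],(400,400),interpolation=cv2.INTER_CUBIC)
cv2.imwrite("pics/hover.png",np.hstack([A,B])[:,:,::-1]);print(u,v)
```

```text
[ 0.49089911 -0.22486164  0.26595722] 5.8 [-0.48684378  0.31151171 -4.96677346] 0.31431358506155244 -128.80461543269797 [[-0.9996 -0.0275 -0.0019]
 [-0.0275  0.9996  0.0018]
 [ 0.0018  0.0019 -1.    ]]
(array([ 3., -5., -4.]), np.float64(91.57840563711824), [array([ 0.0019, -0.0018,  0.0014]), array([ 2.8000e-03,  2.9000e-03, -3.1402e+00])]) (array([ 0.48744625, -0.21853198]), 84, np.float64(0.002691134117348018))Traceback (most recent call last):
  File "<stdin>", line 6, in <module>
  File "look.py", line 29, in circ_fit
    s=least_squares(lambda x:np.hypot(*(P-x).T)-rad,c,loss="soft_l1",f_scale=.001);c=s.x
    return func(*args, **kwargs)
    vector_fun = VectorFunction(
        fun_wrapped,
    ...<6 lines>...
        workers=workers
    )
    self._update_fun()
    ~~~~~~~~~~~~~~~~^^
    self.f = self.fun_wrapped(xp_copy(self.x))
             ~~~~~~~~~~~~~~~~^^^^^^^^^^^^^^^^^
    return np.atleast_1d(self.fun(x))
                         ~~~~~~~~^^^
    return self.f(x, *self.args, **self.kwargs)
           ~~~~~~^^^^^^^^^^^^^^^^^^^^^^^^^^^^^^
  File "look.py", line 29, in <lambda>
    s=least_squares(lambda x:np.hypot(*(P-x).T)-rad,c,loss="soft_l1",f_scale=.001);c=s.x
                                        ~^~
ValueError: operands could not be broadcast together with shapes (0,) (2,)
```

>>> drive_tool(
  deltas=[
    [[2.1,-3.8,10,0,0,0,0],[2.1,-3.8,18,0,0,0,0],[2.1,-3.8,24,0,0,0,0],[2.1,-3.8,28,0,0,0,0],[2.1,-3.8,28,0,0,0,0]],
  ],
)

```text
time: 6.22
tool_pos: [0.4886, -0.2293, 0.2376]
ee_rot: [[-1.0, -0.027, -0.002], [-0.027, 1.0, 0.002], [0.002, 0.002, -1.0]]
wrist_force: [0.2, -1.2, -4.7]
grip_width: 0.319
finger_force: 51.3
```

Run:
```python
from look import *
d=imaging.snapshot("top");e=imaging.snapshot("side")
s=sensors.get_state();print(s["tool_pos"],s["time"],s["wrist_force"],s["grip_width"],s["q"][5],np.round(s["ee_rot"],4))
p=s["tool_pos"]
u=proj(d,[p])[0].astype(int);v=proj(e,[[.488,-.23,.2]])[0].astype(int)
A=cv2.resize(d["pixels"][u[1]-50:u[1]+50,u[0]-50:u[0]+50],(400,400),interpolation=cv2.INTER_CUBIC)
B=cv2.resize(e["pixels"][v[1]-50:v[1]+50,v[0]-50:v[0]+50],(400,400),interpolation=cv2.INTER_CUBIC)
cv2.imwrite("pics/hover.png",np.hstack([A,B])[:,:,::-1]);print(u,v)
```

```text
[ 0.48921901 -0.22993419  0.23907237] 6.3167 [-1.30000724 -0.27876515 -3.92871756] 0.3144649465750358 -129.2857943541499 [[-9.996e-01 -2.660e-02 -3.000e-04]
 [-2.660e-02  9.996e-01  3.000e-04]
 [ 3.000e-04  3.000e-04 -1.000e+00]]
[444 288] [363 206]
```

View pics/hover.png

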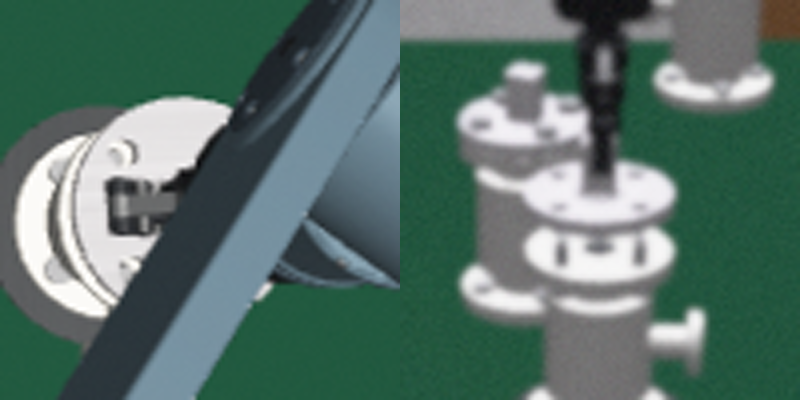

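The side crop shows the cover level over the flange, with disc and flange edges matching in x (523 to 676) and the front holes (555 and 640) above the studs (560 and 640). I'll lower it gently and watch the force.

>>> drive_tool(
  deltas=[
    [[0,0.8,3,0,0,0,0],[0,0.8,6,0,0,0,0],[0,0.8,9,0,0,0,0],[0,0.8,10,0,0,0,0],[0,0.8,10,0,0,0,0]],
  ],
)

```text
time: 6.73
tool_pos: [0.489, -0.2292, 0.2288]
ee_rot: [[-1.0, -0.026, -0.001], [-0.026, 1.0, 0.0], [0.001, 0.001, -1.0]]
wrist_force: [0.3, -1.2, -4.8]
grip_width: 0.313
finger_force: 51.4
```

>>> drive_tool(
  deltas=[
    [[0,0,1,0,0,0,0],[0,0,2,0,0,0,0],[0,0,3,0,0,0,0],[0,0,3.5,0,0,0,0],[0,0,3.5,0,0,0,0]],
  ],
)

```text
time: 7.15
tool_pos: [0.4892, -0.2293, 0.2257]
ee_rot: [[-1.0, -0.026, -0.0], [-0.026, 1.0, 0.0], [0.0, 0.0, -1.0]]
wrist_force: [-0.3, -0.4, -5.3]
grip_width: 0.315
finger_force: 51.4
```

>>> drive_tool(
  deltas=[
    [[0,0,0.7,0,0,0,0],[0,0,1.4,0,0,0,0],[0,0,2,0,0,0,0],[0,0,2,0,0,0,0],[0,0,2,0,0,0,0]],
  ],
)

```text
time: 7.57
tool_pos: [0.4892, -0.2293, 0.2237]
ee_rot: [[-1.0, -0.026, -0.0], [-0.026, 1.0, 0.0], [0.0, 0.0, -1.0]]
wrist_force: [-0.5, -0.7, -4.8]
grip_width: 0.324
finger_force: 51.4
```

>>> drive_tool(
  deltas=[
    [[0,0,0.7,0,0,0,0],[0,0,1.4,0,0,0,0],[0,0,2,0,0,0,0],[0,0,2,0,0,0,0],[0,0,2,0,0,0,0]],
  ],
)

```text
time: 7.98
tool_pos: [0.4892, -0.2293, 0.2217]
ee_rot: [[-1.0, -0.026, -0.0], [-0.026, 1.0, 0.0], [0.0, 0.0, -1.0]]
wrist_force: [0.6, -0.3, -5.2]
grip_width: 0.321
finger_force: 51.4
```

>>> drive_tool(
  deltas=[
    [[0,0,0.6,0,0,0,0],[0,0,1.2,0,0,0,0],[0,0,1.8,0,0,0,0],[0,0,2,0,0,0,0],[0,0,2,0,0,0,0]],
  ],
)

```text
time: 8.4
tool_pos: [0.4891, -0.2295, 0.2198]
ee_rot: [[-1.0, -0.026, -0.0], [-0.026, 1.0, -0.0], [0.0, -0.0, -1.0]]
wrist_force: [-0.2, -0.9, -4.6]
grip_width: 0.32
finger_force: 51.4
```

>>> drive_tool(
  deltas=[
    [[0,0,0.6,0,0,0,0],[0,0,1.2,0,0,0,0],[0,0,1.8,0,0,0,0],[0,0,2,0,0,0,0],[0,0,2,0,0,0,0]],
  ],
)

```text
time: 8.82
tool_pos: [0.4891, -0.2295, 0.2177]
ee_rot: [[-1.0, -0.026, -0.0], [-0.026, 1.0, -0.0], [0.0, -0.0, -1.0]]
wrist_force: [-1.3, -2.2, -4.2]
grip_width: 0.319
finger_force: 51.5
```

>>> drive_tool(
  deltas=[
    [[0.3,-0.4,0.7,0,0,0,0],[0.3,-0.4,1.4,0,0,0,0],[0.3,-0.4,2.1,0,0,0,0],[0.3,-0.4,2.5,0,0,0,0],[0.3,-0.4,2.5,0,0,0,0]],
  ],
)

```text
time: 9.23
tool_pos: [0.4889, -0.2295, 0.215]
ee_rot: [[-1.0, -0.026, -0.0], [-0.026, 1.0, 0.0], [0.0, 0.0, -1.0]]
wrist_force: [-1.0, -0.7, -6.5]
grip_width: 0.319
finger_force: 51.3
```

>>> drive_tool(
  deltas=[
    [[0,0,0.7,0,0,0,0],[0,0,1.4,0,0,0,0],[0,0,2.1,0,0,0,0],[0,0,2.5,0,0,0,0],[0,0,2.5,0,0,0,0]],
  ],
)

```text
time: 9.65
tool_pos: [0.4889, -0.2297, 0.2126]
ee_rot: [[-1.0, -0.026, -0.0], [-0.026, 1.0, 0.0], [0.0, 0.0, -1.0]]
wrist_force: [-0.6, -0.5, -4.7]
grip_width: 0.322
finger_force: 51.4
```

Run:
```python
from look import *
s=sensors.get_state();print(s["wrist_force"],s["ft_torque"],s["tool_pos"])
```

```text
[-0.61307786 -0.51339787 -4.72811304] [-0.05929017  0.05272493 -0.04618365] [ 0.48888796 -0.2296555   0.21263326]
```

Sliding freely. The underside is at about 0.170, with 10 mm to go.

>>> drive_tool(
  deltas=[
    [[0,0,0.8,0,0,0,0],[0,0,1.6,0,0,0,0],[0,0,2.4,0,0,0,0],[0,0,3,0,0,0,0],[0,0,3,0,0,0,0]],
  ],
)

```text
time: 10.07
tool_pos: [0.4888, -0.2296, 0.2096]
ee_rot: [[-1.0, -0.026, -0.0], [-0.026, 1.0, 0.0], [0.0, 0.0, -1.0]]
wrist_force: [-1.1, -0.7, -5.0]
grip_width: 0.32
finger_force: 51.4
```

>>> drive_tool(
  deltas=[
    [[0,0,0.8,0,0,0,0],[0,0,1.6,0,0,0,0],[0,0,2.4,0,0,0,0],[0,0,3,0,0,0,0],[0,0,3,0,0,0,0]],
  ],
)

```text
time: 10.48
tool_pos: [0.4888, -0.2296, 0.2066]
ee_rot: [[-1.0, -0.026, -0.0], [-0.026, 1.0, 0.0], [0.0, 0.0, -1.0]]
wrist_force: [-0.3, 0.1, -4.6]
grip_width: 0.316
finger_force: 51.4
```

>>> drive_tool(
  deltas=[
    [[0,0,0.6,0,0,0,0],[0,0,1.2,0,0,0,0],[0,0,1.8,0,0,0,0],[0,0,2,0,0,0,0],[0,0,2,0,0,0,0]],
  ],
)

```text
time: 10.9
tool_pos: [0.4889, -0.2297, 0.2047]
ee_rot: [[-1.0, -0.026, -0.0], [-0.026, 1.0, 0.0], [0.0, 0.0, -1.0]]
wrist_force: [-0.1, -0.4, -4.5]
grip_width: 0.32
finger_force: 51.4
```

>>> drive_tool(
  deltas=[
    [[0,0,0.3,0,0,0,0],[0,0,0.6,0,0,0,0],[0,0,0.9,0,0,0,0],[0,0,1.0,0,0,0,0],[0,0,1.0,0,0,0,0]],
  ],
)

```text
time: 11.32
tool_pos: [0.4889, -0.2297, 0.2038]
ee_rot: [[-1.0, -0.026, 0.0], [-0.026, 1.0, 0.0], [-0.0, 0.0, -1.0]]
wrist_force: [-0.8, 0.5, -5.0]
grip_width: 0.321
finger_force: 51.4
```

>>> drive_tool(
  deltas=[
    [[0,0,0.1,0,0,0,0],[0,0,0.2,0,0,0,0],[0,0,0.3,0,0,0,0],[0,0,0.4,0,0,0,0],[0,0,0.4,0,0,0,0]],
  ],
)

```text
time: 11.73
tool_pos: [0.4889, -0.2297, 0.2034]
ee_rot: [[-1.0, -0.026, -0.0], [-0.026, 1.0, -0.0], [0.0, -0.0, -1.0]]
wrist_force: [-0.9, -0.2, -5.6]
grip_width: 0.315
finger_force: 51.4
```

>>> drive_tool(
  deltas=[
    [[0,0,0.1,0,0,0,0],[0,0,0.2,0,0,0,0],[0,0,0.3,0,0,0,0],[0,0,0.4,0,0,0,0],[0,0,0.4,0,0,0,0]],
  ],
)

```text
time: 12.15
tool_pos: [0.4889, -0.2297, 0.2031]
ee_rot: [[-1.0, -0.026, -0.0], [-0.026, 1.0, -0.0], [0.0, -0.0, -1.0]]
wrist_force: [-0.9, 0.5, -3.1]
grip_width: 0.323
finger_force: 51.6
```

>>> drive_tool(
  deltas=[
    [[0,0,0.1,0,0,0,0],[0,0,0.2,0,0,0,0],[0,0,0.3,0,0,0,0],[0,0,0.3,0,0,0,0],[0,0,0.3,0,0,0,0]],
  ],
)

```text
time: 12.57
tool_pos: [0.4889, -0.2298, 0.2031]
ee_rot: [[-1.0, -0.026, 0.0], [-0.026, 1.0, -0.0], [-0.0, -0.0, -1.0]]
wrist_force: [-2.3, 0.7, 1.6]
grip_width: 0.318
finger_force: 52.3
```

The force rises at the expected height of 0.2031, so the cover is seated. I'll open a little.

>>> drive_tool(
  deltas=[
    [[0,0,0,0,0,0,36],[0,0,0,0,0,0,40],[0,0,0,0,0,0,44],[0,0,0,0,0,0,46],[0,0,0,0,0,0,46]],
  ],
)

```text
time: 12.98
tool_pos: [0.4891, -0.2298, 0.2028]
ee_rot: [[-1.0, -0.026, 0.0], [-0.026, 1.0, -0.0], [-0.0, -0.0, -1.0]]
wrist_force: [0.1, 0.1, -0.5]
grip_width: 0.458
finger_force: 0.0
```

>>> drive_tool(
  deltas=[
    [[0,0,-3,0,0,0,46],[0,0,-8,0,0,0,46],[0,0,-15,0,0,0,46],[0,0,-25,0,0,0,46],[0,0,-35,0,0,0,46]],
  ],
)

```text
time: 13.4
tool_pos: [0.489, -0.2298, 0.239]
ee_rot: [[-1.0, -0.026, 0.0], [-0.026, 1.0, -0.0], [-0.0, -0.0, -1.0]]
wrist_force: [-0.4, -0.3, -0.0]
grip_width: 0.46
finger_force: 0.0
```

>>> drive_tool(
  deltas=[
    [[0,0,-20,0,0,0,46],[0,0,-45,0,0,0,46],[0,0,-70,0,0,0,46],[0,0,-80,0,0,0,46],[0,0,-80,0,0,0,46]],
  ],
)

```text
time: 13.82
tool_pos: [0.4902, -0.2307, 0.3217]
ee_rot: [[-1.0, -0.026, 0.006], [-0.026, 1.0, -0.004], [-0.005, -0.004, -1.0]]
wrist_force: [0.3, 1.1, 0.4]
grip_width: 0.46
finger_force: 0.0
```

Run:
```python
from look import *
e=imaging.snapshot("side");s=sensors.get_state();print(s["tool_pos"],s["time"],s["wrist_force"],s["finger_force"])
save(e,"done.png",(313,150,413,250),5)
```

```text
[ 0.4894731  -0.23011756  0.31921147] 13.8667 [-0.15837525  0.13359328  0.00315023] 0.0
```

View pics/done.png

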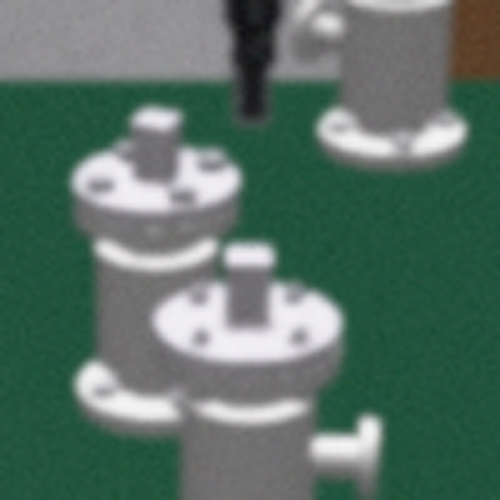

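The crop shows the cover flat on the flange at crop pixel (248,320), with no gap, all four studs through, and the gripper clear above it.

```bash
python3 -c "
from plant import r
print(r.hand_in())"
```

```text
the job is handed in; nothing more can be done
None
```

The small bare-aluminium cover is on the open meter, flat on the flange with all four studs through its holes. I released it and handed the job in at about 14 s. The hand-in call returned no verdict.

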